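Jack up the robot car on the cam stand

TASK

Push the little robot car along its track, under the wooden lamp arch, until its nose is against the red end stop, keeping its wheels on the track as it goes. Then swing the cam lever up to its highest lift point (lever standing straight up), so that the cradle lifts the car with all wheels clear of the track, and keep hold of the lever there: it springs back if let go, so finish while still holding it, with nothing but the cradle carrying the car. Leave the other things on the table where they are.

Things in the scene. Friction and masses are not known exactly. Their poses are not given: they have to be found in the camera images.
- stand: Fixed lifting stand, 190 x 450 mm. Origin: table level, track centre line, under the cradle's middle. y runs along the track to the red end stop (face y +88 mm, top z 125); x across it, lever on the -x side. Aluminium runners (tops z 65 mm, y -340 to +100) carry the wheels; blue curbs (inner faces x +-68, outer +-76) rise 14 mm above them. Grey bearing block: x -79 to -103, y +-22, z to 70.
- arch (a point): Centre of the underside of the wooden lamp arch over the track (fixed to the stand at x 0, y -15, z 160 mm; axes as the stand's). The arch spans y -40 to +10 mm of the stand; underside 160 mm, top 176 mm above the table; posts at stand x +-82 to 94 mm.
- dock (a point): Point on the stand's centre line at the height of the runner tops (stand x 0, y +3, z 65 mm): where the car's origin is when its nose touches the red end stop. Axes as the stand's.
- car: Black robot car, four yellow-hubbed wheels (60 mm dia., 124 mm over the wheels), 0.28 to 0.46 kg, on the runners with 6 mm play each side. Origin: centre of the four wheels, at their undersides. y points ahead to the nose (y +85 mm); tail y -115; belly z 32; blue battery's top z 66. The wheels do not turn: it slides, with 2 to 6 N. Starts 170 to 240 mm short of the cradle, nose towards the stop.
- car_fin (a point): Where to grip the car's upright orange tail fin: 12 mm thick (car x), 34 mm long (car y), its top 15 mm above this point. At car x 0, y -98, z 85 mm; it stays outside the arch when the car is docked. Axes as the car's.
- lever (a joint): Angle of the cam lever about its level shaft, rad: 0 = level, pointing along the stand's +y (rest); grows as its end swings up and over towards -y. Highest lift at 1.571 (straight up): lift = 24 mm x sin(angle), so it falls again beyond; end of travel 2.2. A spring returns it to 0 from anywhere: about 2 N at the grip at the start, 3 N at the top, 1 N more as the car's weight comes on.
- lever_grip (a point): Centre of the lever's round red grip: 16 mm dia., 55 mm long, along the stand's x, 95 mm from the shaft. It spins freely, so it can be pinched from above (fingers closing along the stand's y) and carried round the shaft with the gripper kept pointing down. The flat steel lever arm starts 34 mm to its +x side. At rest 50 mm above the table.
- cam_axis (a point): Point on the cam shaft's axis in the plane in which lever_grip swings (stand x -150, y 0, z 50 mm). Fixed to the stand, axes as the stand's; the shaft runs along x.
- cradle (a joint): Height of the green lifting cradle (50 x 100 mm, between the runners, centred on the stand's origin) above its lowest place, m: 0 at rest (top 88 mm above the table, 9 mm below the docked car's belly), 0.024 at the highest lift, when the car stands 15 mm clear of the runners.
- spare_wheel: Loose spare wheel, black with yellow hub, 60 mm diameter, 24 mm high, lying flat beside the track; origin under its centre. Bystander.
- screw_jar: Loose clear jar with red lid, 60 mm diameter, 75 mm high, on the far side of the stand; origin under its centre. Bystander.
- multimeter: Loose yellow meter, 75 x 140 x 32 mm; origin under its centre. Bystander.
- screwdriver: Loose screwdriver lying on the table. Bystander.
- parts_tray: Loose grey tray, 150 x 110 x 45 mm; origin under its centre. Bystander.
- motor: Loose small yellow gear motor, 19 x 64 x 22 mm; origin under its centre. Bystander.
- phone: Loose black phone, 72 x 150 x 9 mm; origin under its centre. Bystander.
Mind the look-alikes: they are no part of the job. Of the things shaped like the car, the black one is meant.

How it is judged:
On the way, in this order (a step that is already met when the one before it is completed fails the run):
1. the car stands docked on the track, nose within about 10 mm of the end stop, lever still down (y of car in the frame of dock between -0.01 and 0.006 m and x of car in the frame of dock between -0.012 and 0.012 m and angle between the y axis of car and the y axis of stand, either way round below 0.1 rad and z of car in the frame of dock below 0.004 m and value of joint lever below 0.2 rad), for 0.2 s.
2. the lever is at its highest lift with the docked car lifted (y of car in the frame of dock between -0.01 and 0.006 m and x of car in the frame of dock between -0.012 and 0.012 m and angle between the y axis of car and the y axis of stand, either way round below 0.1 rad and value of joint lever between 1.321 and 1.821 rad and z of car in the frame of dock above 0.011 m), for 0.2 s.
At the end, for the whole second after the job is handed in: Robot still holding the lever within 0.25 rad of 1.571; cradle up 22.2 mm or more; car on it level (0.08 rad), 11 to 21 mm above the track, within -10/+6 mm of the dock along the track and 12 mm across, untouched by the robot and at rest (all of step 2 and value of joint cradle above 0.0222 m and velocity of joint lever between -0.15 and 0.15 rad/s and z of car in the frame of dock below 0.021 m and angle between car's own z axis and vertical below 0.08 rad and linear speed of car below 0.03 m/s and contact force between car and the arm below 0.3 N and contact force between car and the fingers below 0.3 N and contact force between car and stand above 1.5 N and contact force between any of the fingers, the arm and lever above 0.5 N); the arm keeps its last pose, push and grip.
It fails at once if the car is lifted more than 30 mm off the track (z of car in the frame of dock above 0.03 m).
It fails at once if the car is lifted off the track on its way, before it is docked (z of car in the frame of dock above 0.01 m and y of car in the frame of dock below -0.02 m).
It fails at once if the car is tipped (angle between car's own z axis and vertical above 0.3 rad).
It fails at once if a bystander is moved by more than 25 mm (distance of any of spare_wheel, screw_jar, multimeter, screwdriver, parts_tray, motor, phone from where it was at the start of the episode above 0.025 m).
It also fails if it takes over 53 s, if anything falls off the work surface, if the arm or the gripper's body presses on something with over 40 N, if the wrist force passes 120 N, or if a joint passes its speed limit or range.

ROBOT

A 7-joint arm with a two-finger parallel gripper is mounted at the origin on the work surface. World frame = base frame: x ahead of the robot, y to its left, z up, the work surface at z = 0. Lengths are in m, angles in rad, forces in N, time in s.
With the tool pointing down it reaches from about 0.4 to 0.875 m from the base axis. Payload 19.3 kg.
Tool frame: the origin (TCP) lies on the mounting face of the last link; the fingertips stand 173 mm ahead of it and the grasp point (between the pads) lies 155 mm ahead of it (ctrl.tcp_to_tips is the distance from the TCP to the fingertips, in m); z points along the fingers, y is the line along which they close (so a half turn about z gives the same grasp; the last joint's range is limited). The gripper opens to 85 mm and grips with 20 to 120 N. Pads are 22 mm wide; open, the fingers measure 114 mm over their backs; the gripper's body (76 mm by 85 mm) begins 54 mm behind the grasp point. The pads swing forward as they close: fully open they stand 13 mm farther back than shut.
Start: joints at [-1.321, 0.521, -0.036, 1.599, 0.021, 1.021, -0.113], TCP at [0.197, 0.593, 0.405] pointing down, gripper open.
Joint ranges: [-2.91, 2.91], [-0.3, 2.13], [-1.5, 1.42], [0.17, 2.43], [-1.26, 4.41], [0.16, 1.93], [-2.52, 2.52]. Speed limits (rad/s): [1.89, 1.89, 2.39, 2.39, 3.01, 3.01, 3.01].

INTERFACE

Orientations are given as a rotation vector (axis times angle).
In Python, from workcell import ctrl, cams gives the robot as it stands.
- The arm moves only by the tool move_arm, never from a script. Its argument "series" is a list that holds one entry, the list of rows, each a list of 5 numbers: the closure, from -1 (fully open) to 1 (shut), then the shift along the tool's x, y, z in a scale on which 1.0 is 0.8 m, then the turn about the tool's z in a scale on which 1.0 is 90 degrees. In form: [[[claw, x, y, z, roll], ...]]. A call has 1 to 5 rows; each row is the pose to reach, as a shift and turn from the pose commanded when the call began, along the tool's axes at that moment; what a row does not reach only later rows make up. A row lasts 1/10 s, in which the tool goes at most 50 mm and 8.59 degrees, less where a joint would pass 70% of its speed; a pose out of reach is approached as far as the arm can. No shift or turn number may pass 1 either way. A call with a gripper value outside its range is refused whole. The fingers move at their own pace and stop on an object; "newtons" is the grip in N (left out, the last holds). Time passes only in rows, so rows that repeat a pose let the fingers close. It gives the time, the measured TCP pose, the force, the opening and the grip force at its end, in the units of the state.
- ctrl.state(): the state, without advancing time (a new reading comes with each control period).
- cams.grab_frame(name): name is "scene" or "top"; returns a dict with "pixels" (480x640x3 uint8, red, green, blue), "fx", "fy", "cx", "cy" (pixels), "R" (3x3) and "t" (3): a world point X has camera coordinates R X + t. Camera axes: x right, y down, z forward; pixel columns grow to the right and rows downward; lengths in m; the calibration is good to about 2 mm. A picture is of the moment at which its call begins. There is no depth.
- ctrl.close_job(): hands the job in; it is judged then, once.
The state is a dict: "time": time; "qpos": joint angles; "qvel": joint speeds; "effort": joint torques, N m; "ee_pos": TCP position; "orientation": TCP orientation; "force": force on the tool from outside, world axes, zero at the start; "moment": the same for the moment, N m; "grip_width": finger opening in m; "gripper_force": force on a finger pad.
Only numpy, scipy, OpenCV 4.12 (cv2) and the standard library are available. Lean on these libraries where they do the work, as an engineer would, in place of code of your own. Each camera call takes 0.05 s, during which the arm holds its last target. There are 200 camera calls.

## Working session

There is one attempt and no reset: what is moved stays moved. The work goes in short steps, Python scripts to look and compute and a tool call to move; the robot and the scene stay as the last step left them, time stands still between calls to the robot, and variables do not carry over. Pictures are saved under pics/ and viewed, at most 10 in all, crops included, and the job is handed in when it is done.

Besides the shell and the picture viewer there is one more tool, called after "Emit:" in YAML: its name, and indented under it one key for each argument. move_arm: Moves the arm, as the interface text tells. Its arguments: {"type":"object","properties":{"series":{"type":"array","items":{"type":"array","items":{"type":"array","items":{"type":"number"}}}},"newtons":{"type":"number"}},"required":["series"]}

```bash
mkdir -p pics
python3 - <<'E'
from workcell import ctrl,cams
import cv2,pickle
for n in("scene","top"):
    f=cams.grab_frame(n);cv2.imwrite(f"pics/{n}0.png",f["pixels"][:,:,::-1]);pickle.dump(f,open(n+".pkl","wb"))
    print(n,f["fx"],f["cx"],f["cy"],f["R"],f["t"])
print(ctrl.state())
E
```

```text
scene 433.43633047489635 323.1769755797098 237.2722084120514 [[-0.71150437  0.70246722  0.01735923]
 [ 0.37933002  0.40477094 -0.83202717]
 [-0.59149833 -0.58540609 -0.5544632 ]] [ 0.32662011 -0.09174274  1.53072703]
top 471.76052667412193 320.7022276990537 241.2881869077927 [[ 0.00636407 -0.99996832  0.00478025]
 [-0.97825592 -0.00721675 -0.20727584]
 [ 0.20730377 -0.00335719 -0.97827086]] [0.03741145 0.50034448 1.18498045]
{'time': 0.1, 'qpos': array([-1.32122483,  0.52195922, -0.03632101,  1.59987976,  0.02120438,
        1.02109852, -0.11280627]), 'qvel': array([ 3.68912282e-05, -3.02217675e-03, -1.34431211e-03, -3.66077380e-03,
        1.80169164e-03,  7.04739895e-04,  5.18640407e-04]), 'effort': array([ 2.81474611e-03, -9.28482127e+01,  1.98365159e+00, -3.70527577e+01,
        1.81362242e-02,  5.43539660e-03,  4.14413148e-05]), 'ee_pos': array([0.19645934, 0.59321563, 0.40420579]), 'orientation': array([-5.00179352e-01, -3.10143695e+00,  1.50214547e-03]), 'force': array([ 0.13870664,  0.27307169, -0.62511347]), 'moment': array([-0.0320769 , -0.02863028, -0.05803925]), 'gripper_force': 0.0, 'grip_width': 0.08546284407638866}
```

View pics/scene0.png

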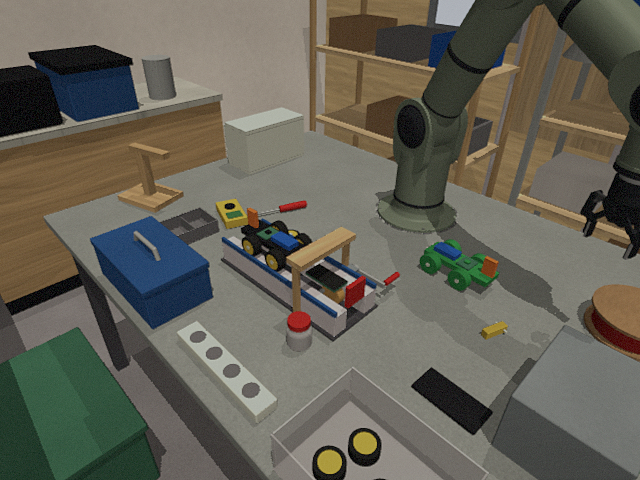

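View pics/top0.png

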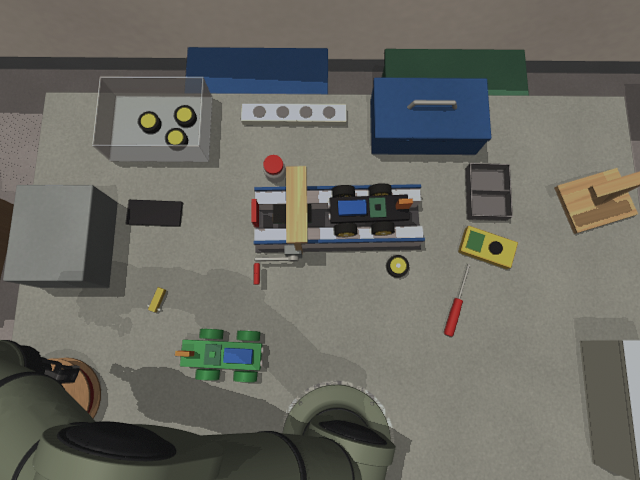

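The scene view shows the black car on the track at (275,243), with the arch at (320,265), the red stop at (355,292) and the red lever grip at (390,279). In the top view the car is at (370,208), its orange fin at (405,203), the arch at (297,205), the stop at (254,212) and the grip at (257,273). Two things are shaped like the car: the black one on the track at (370,208) and the green one at (225,355). The black one on the runners fits the description. I'll confirm it in an enlarged crop.

Run:
```python
import cv2
a=cv2.imread("pics/top0.png")[155:300,240:435];cv2.imwrite("pics/topc.png",cv2.resize(a,None,fx=4,fy=4,interpolation=cv2.INTER_CUBIC))
a=cv2.imread("pics/scene0.png")[195:340,215:410];cv2.imwrite("pics/scenec.png",cv2.resize(a,None,fx=4,fy=4,interpolation=cv2.INTER_CUBIC))
```

```text
(no output)
```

View pics/topc.png

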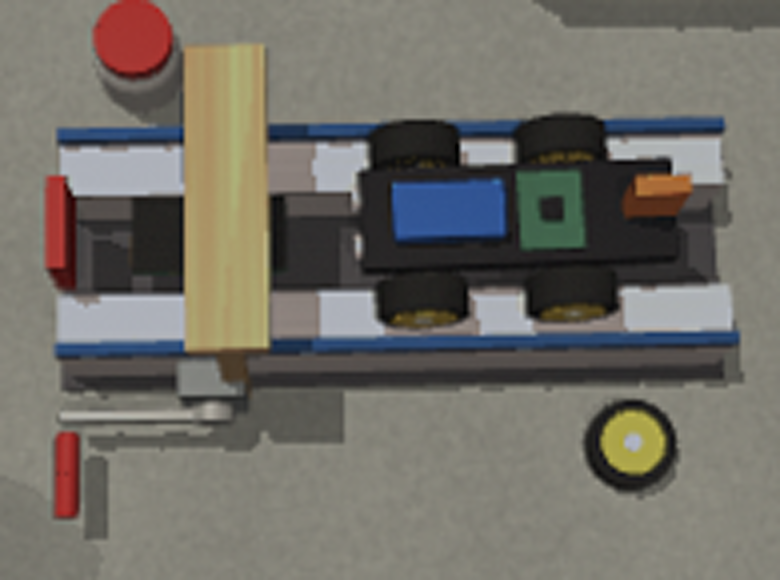

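View pics/scenec.png

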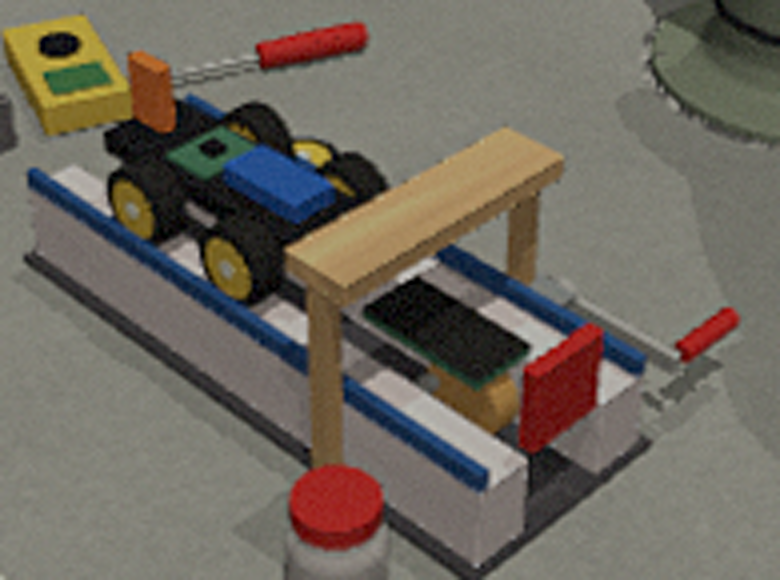

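The crops confirm the black car on the runners, nose towards the red stop, with yellow hubs and an orange fin (top-crop fin top at about (661,184)). Now I'll fit the stand pose and triangulate the fin and grip.

```bash
cat > h.py <<'E'
import numpy as np,pickle
from scipy.optimize import least_squares
from scipy.spatial.transform import Rotation as Ro
F={n:pickle.load(open(n+".pkl","rb")) for n in("scene","top")}
O={"top":(240,155),"scene":(215,195)}
def proj(n,X):
    f=F[n];c=np.atleast_2d(X)@f["R"].T+f["t"];return np.c_[f["fx"]*c[:,0]/c[:,2]+f["cx"],f["fy"]*c[:,1]/c[:,2]+f["cy"]]
def px(n,u): return np.array(O[n])+(np.array(u)+.5)/4-.5
def W(p,P): P=np.atleast_2d(P);c,s=np.cos(p[2]),np.sin(p[2]);return np.c_[p[0]+c*P[:,0]-s*P[:,1],p[1]+s*P[:,0]+c*P[:,1],P[:,2]]
def tri(a,b,x0=(.6,0,.1)): return least_squares(lambda X:np.r_[(proj("top",X)-px("top",a)).ravel(),(proj("scene",X)-px("scene",b)).ravel()],x0)
E
python3 - <<'E'
from h import *
C=[("top",(76,100,79),(58,129)),("top",(76,-340,79),(723,118)),("top",(-68,100,79),(57,345)),("top",(-68,-340,79),(738,332)),
("top",(94,10,176),(187,45)),("top",(94,-40,176),(265,43)),
("scene",(-94,-40,176),(507,127)),("scene",(-94,10,176),(565,157)),("scene",(94,10,176),(343,290)),("scene",(94,-40,176),(287,250)),
("scene",(76,-340,79),(30,170)),("scene",(76,100,79),(487,472)),("scene",(-76,100,79),(645,354))]
def res(p): return np.concatenate([(proj(n,W(p,np.array(P)/1e3))-px(n,u)).ravel() for n,P,u in C])
r=least_squares(res,(.6,.1,0),loss="soft_l1");p=r.x;print(p);print(res(p).reshape(-1,2).round(1))
np.save("p.npy",p)
for n,P in dict(grip=(-150,95,50),axis=(-150,0,50),dock=(0,3,65)).items(): print(n,W(p,np.array(P)/1e3))
for n,a,b in(("grip",(66,475),(709,334)),("fintop",(661,186),(151,61))):
    t=tri(a,b);X=t.x;print(n,X,t.fun.round(1));d=X[:2]-p[:2];c,s=np.cos(p[2]),np.sin(p[2]);print(" in stand",c*d[0]+s*d[1],-s*d[0]+c*d[1])
from workcell import ctrl
s=ctrl.state();print(Ro.from_rotvec(s["orientation"]).as_matrix().round(3),ctrl.tcp_to_tips)
E
```

```text
[0.56581032 0.11621419 0.02444442]
[[-0.5 -0. ]
 [ 0.4  0.1]
 [-0.9 -0.4]
 [ 0.1 -0. ]
 [-1.   0.6]
 [ 0.   0.8]
 [-0.6 -0.4]
 [-0.2 -0.3]
 [ 0.7 -1.2]
 [-0.3 -0.6]
 [-1.1 -0.1]
 [-1.6  1.2]
 [ 0.5  0.3]]
grip [[0.41353314 0.20751951 0.05      ]]
axis [[0.41585513 0.11254789 0.05      ]]
dock [[0.56573699 0.1192133  0.065     ]]
grip [0.41382307 0.20801084 0.05101658] [-0.3  0.2 -0.3 -0. ]
 in stand -0.1496981489055595 0.0954840925124252
fintop [ 0.57718983 -0.16212895  0.16471934] [-0.1  0.1 -0.1 -0. ]
 in stand 0.004572854043709125 -0.27853812825977464
[[-0.949  0.314 -0.   ]
 [ 0.314  0.949 -0.001]
 [-0.    -0.001 -1.   ]] 0.1734
```

The stand fit is good, within about 1 px. The grip triangulates to 0.5 mm of the model, and the fin top height comes out at 0.165 as it must. The car has about 183 mm to go. Moving to above the fin.

```bash
cat > go.py <<'E'
# usage: go.py standx standy tcpz yaw_of_tool_y_rel_stand_deg
import sys
from h import *
from workcell import ctrl
p=np.load("p.npy");s=ctrl.state();R=Ro.from_rotvec(s["orientation"]).as_matrix()
a=[float(v) for v in sys.argv[1:]]
T=W(p,[a[:3]])[0];d=R.T@(T-s["ee_pos"])
yaw=np.degrees(np.arctan2(R[1,1],R[0,1])-p[2]);c,sn=np.cos(p[2]),np.sin(p[2]);e=s["ee_pos"][:2]-p[:2]
print("shift",d.round(4),"roll",round((yaw-a[3]+180)%360-180,2),"| stand pos",(c*e[0]+sn*e[1]).round(4),(-sn*e[0]+c*e[1]).round(4),s["ee_pos"][2].round(4),"tilt",R[2].round(3),"t",s["time"],"F",s["force"].round(1),"w",round(s["grip_width"],4),"q",s["qpos"].round(2))
E
echo
```

```text
(no output)
```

Careful with the scale: shifts go in shares of 0.8 m and turns go in shares of 90 degrees. That gives: -0.175 m is -0.2188, -0.14 m is -0.175, 40 degrees is 0.4444.

Emit:
move_arm:
  series:
    - [[-1, -0.0438, -0.0438, 0, 0.0889], [-1, -0.0875, -0.0875, 0, 0.1778], [-1, -0.1313, -0.1313, 0, 0.2667], [-1, -0.175, -0.175, 0, 0.3556], [-1, -0.2188, -0.2188, 0, 0.4444]]

```text
time: 0.6
ee_pos: [0.3081, 0.3702, 0.4046]
orientation: [-1.539, -2.739, 0.0]
force: [1.6, 1.1, 0.5]
grip_width: 0.0853
gripper_force: 0.0
```

```bash
python3 go.py 0.0046 -0.2785 0.40 0
```

```text
shift [-0.5946 -0.047   0.0046] roll 29.95 | stand pos -0.2514 0.2602 0.4046 tilt [ 0. -0. -1.] t 0.6 F [1.6 1.1 0.5] w 0.0853 q [-1.14  0.3   0.17  1.97 -0.06  0.88 -0.39]
```

Converted, -0.25 m is -0.3125, -0.02 m is -0.025, 15 degrees is 0.1667.

Emit:
move_arm:
  series:
    - [[-1, -0.0625, -0.005, 0, 0.0333], [-1, -0.125, -0.01, 0, 0.0667], [-1, -0.1875, -0.015, 0, 0.1], [-1, -0.25, -0.02, 0, 0.1333], [-1, -0.3125, -0.025, 0, 0.1667]]

```text
time: 1.1
ee_pos: [0.4219, 0.1477, 0.4048]
orientation: [-1.878, -2.518, -0.001]
force: [1.2, 0.6, -0.0]
grip_width: 0.0851
gripper_force: 0.0
```

```bash
python3 go.py 0.0046 -0.2785 0.40 0
```

```text
shift [-0.3412  0.0605  0.0048] roll 15.17 | stand pos -0.1431 0.035 0.4048 tilt [ 0.  0. -1.] t 1.1 F [ 1.2  0.6 -0. ] w 0.0851 q [-0.75  0.25  0.34  2.06 -0.11  0.85 -0.06]
```

Converted, -0.244 m is -0.305, 0.035 m is 0.0438, 15 degrees is 0.1667.

Emit:
move_arm:
  series:
    - [[-1, -0.0613, 0.0113, 0, 0.0333], [-1, -0.1213, 0.0213, 0, 0.0667], [-1, -0.1825, 0.0325, 0, 0.1], [-1, -0.2438, 0.0438, 0, 0.1333], [-1, -0.305, 0.0538, 0, 0.1667]]

```text
time: 1.6
ee_pos: [0.5333, -0.0737, 0.4046]
orientation: [-2.191, -2.252, -0.0]
force: [-0.3, 1.3, 1.2]
grip_width: 0.0853
gripper_force: 0.0
```

```bash
python3 go.py 0.0046 -0.2785 0.40 0
```

```text
shift [-0.0896  0.0415  0.0046] roll 0.17 | stand pos -0.0372 -0.1891 0.4046 tilt [ 0. -0. -1.] t 1.6 F [-0.3  1.3  1.2] w 0.0853 q [-0.32  0.42  0.47  1.85 -0.23  0.93  0.28]
```

Converted, -0.0896 m is -0.112, 0.0415 m is 0.0519, 0.2 degrees is 0.0022.

Emit:
move_arm:
  series:
    - [[-1, -0.0563, 0.0263, 0, 0], [-1, -0.112, 0.0519, 0, 0.0022], [-1, -0.112, 0.0519, 0, 0.0022], [-1, -0.112, 0.0519, 0.0375, 0.0022], [-1, -0.112, 0.0519, 0.0625, 0.0022]]

```text
time: 2.1
ee_pos: [0.5765, -0.1601, 0.3532]
orientation: [-2.193, -2.249, 0.001]
force: [-0.5, 0.2, -0.3]
grip_width: 0.0856
gripper_force: 0.0
```

```bash
python3 go.py 0.0046 -0.2785 0.308 0
python3 - <<'E'
from workcell import cams
import cv2,pickle,numpy as np
o=[]
for n,(x,y) in(("top",(330,150)),("scene",(200,150))):
    f=cams.grab_frame(n);o.append(cv2.resize(f["pixels"][y:y+130,x:x+130,::-1],(400,400),interpolation=cv2.INTER_CUBIC))
cv2.imwrite("pics/a1.png",np.hstack(o))
E
```

```text
shift [-0.002   0.0007  0.0452] roll 0.05 | stand pos 0.0039 -0.2765 0.3532 tilt [ 0.    -0.001 -1.   ] t 2.1 F [-0.5  0.2 -0.3] w 0.0856 q [-0.13  0.58  0.44  1.74 -0.3   0.89  0.47]
```

View pics/a1.png

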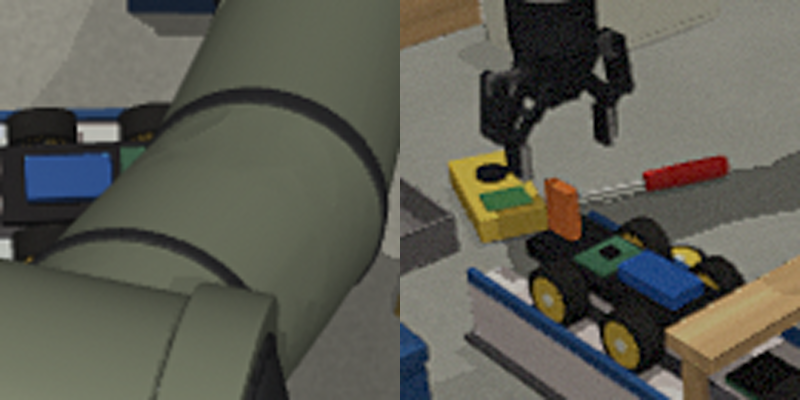

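The scene half shows the open fingers at (515,165) and (605,130), straddling the fin at (562,205). The top half is covered by the arm. Descend and close.

Converted, 0.045 m is 0.0563, -0.002 m is -0.0025.

Emit:
move_arm:
  series:
    - [[-1, -0.0013, 0.0009, 0.025, 0], [-1, -0.0025, 0.0009, 0.0438, 0], [-1, -0.0025, 0.0009, 0.0563, 0], [-0.2, -0.0025, 0.0009, 0.0563, 0], [0.4, -0.0025, 0.0009, 0.0563, 0]]
  newtons: 25

```text
time: 2.7
ee_pos: [0.5777, -0.1622, 0.3102]
orientation: [2.193, 2.25, 0.0]
force: [-0.2, 0.6, -0.7]
grip_width: 0.0594
gripper_force: 0.0
```

Emit:
move_arm:
  series:
    - [[1, 0, 0, 0, 0], [1, 0, 0, 0, 0], [1, 0, 0, 0, 0], [1, 0, 0, 0, 0], [1, 0, 0, 0, 0]]

```text
time: 3.2
ee_pos: [0.5776, -0.1622, 0.31]
orientation: [2.193, 2.25, 0.0]
force: [-1.4, 0.1, 5.4]
grip_width: 0.0115
gripper_force: 25.1
```

```bash
python3 go.py 0.0026 -0.097 0.308 0
```

```text
shift [ 0.1816 -0.0022  0.002 ] roll 0.07 | stand pos 0.005 -0.2786 0.31 tilt [-0.  0. -1.] t 3.2 F [-1.4  0.1  5.4] w 0.0115 q [-0.1   0.64  0.41  1.77 -0.33  0.81  0.49]
```

Gripped at a width of 11.5 mm. Now push along +y.

Converted, 0.08 m is 0.1, 0.063 m is 0.0788.

Emit:
move_arm:
  series:
    - [[1, 0.01, 0, 0, 0], [1, 0.0288, 0, 0, 0], [1, 0.0538, -0.0006, 0, 0], [1, 0.0788, -0.0013, 0, 0], [1, 0.1, -0.0013, 0, 0]]

```text
time: 3.7
ee_pos: [0.5746, -0.0821, 0.3101]
orientation: [2.192, 2.248, 0.0]
force: [-0.4, -5.5, 5.3]
grip_width: 0.0118
gripper_force: 25.1
```

```bash
python3 go.py 0.0026 -0.097 0.31 0
```

```text
shift [ 0.1014 -0.0012  0.    ] roll 0.05 | stand pos 0.0039 -0.1984 0.3101 tilt [-0.001  0.001 -1.   ] t 3.7 F [-0.4 -5.5  5.3] w 0.0118 q [-0.25  0.61  0.42  1.82 -0.33  0.78  0.37]
```

Converted, 0.084 m is 0.105, 0.05 m is 0.0625.

Emit:
move_arm:
  series:
    - [[1, 0.0125, 0, 0, 0], [1, 0.0375, -0.0006, 0, 0], [1, 0.0625, -0.0013, 0, 0], [1, 0.0875, -0.0013, 0, 0], [1, 0.105, -0.0013, 0, 0]]

```text
time: 4.2
ee_pos: [0.5715, 0.0022, 0.3101]
orientation: [2.192, 2.249, 0.0]
force: [0.2, -6.0, 5.9]
grip_width: 0.0115
gripper_force: 25.2
```

Converted, 0.015 m is 0.0188, 0.014 m is 0.0175.

Emit:
move_arm:
  series:
    - [[1, 0.005, 0, 0, 0], [1, 0.01, 0, 0, 0], [1, 0.0138, 0, 0, 0], [1, 0.0175, 0, 0, 0], [1, 0.0188, 0, 0, 0]]

```text
time: 4.7
ee_pos: [0.5712, 0.0161, 0.3101]
orientation: [2.192, 2.248, 0.0]
force: [-0.3, -6.5, 5.9]
grip_width: 0.0114
gripper_force: 25.3
```

```bash
python3 go.py 0.0026 -0.095 0.31 0
python3 - <<'E'
from workcell import cams
import cv2,pickle,numpy as np
o=[]
for n,(x,y) in(("top",(240,155)),("scene",(260,210))):
    f=cams.grab_frame(n);o.append(cv2.resize(f["pixels"][y:y+130,x:x+130,::-1],(400,400),interpolation=cv2.INTER_CUBIC))
cv2.imwrite("pics/a2.png",np.hstack(o))
E
```

```text
shift [ 0.0052 -0.0003  0.0001] roll 0.04 | stand pos 0.0029 -0.1002 0.3101 tilt [-0.001  0.001 -1.   ] t 4.7 F [-0.3 -6.5  5.9] w 0.0114 q [-0.43  0.6   0.42  1.85 -0.34  0.77  0.2 ]
```

View pics/a2.png

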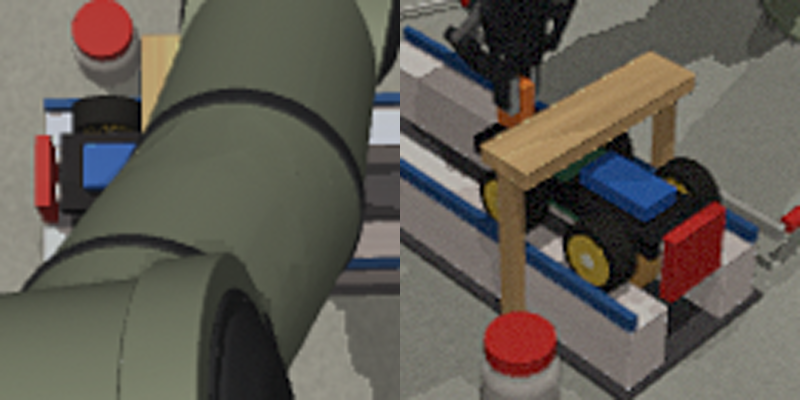

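The nose is a few millimetres from the stop (top half: nose at x≈62, stop face at ≈55). Creep in while watching the force.

Converted, 0.004 m is 0.005, 0.001 m is 0.0013.

Emit:
move_arm:
  series:
    - [[1, 0.0013, 0, 0, 0], [1, 0.0025, 0, 0, 0], [1, 0.0038, 0, 0, 0], [1, 0.005, 0, 0, 0], [1, 0.005, 0, 0, 0]]

```text
time: 5.3
ee_pos: [0.571, 0.02, 0.3101]
orientation: [2.192, 2.248, -0.0]
force: [-0.2, -5.8, 6.9]
grip_width: 0.0117
gripper_force: 25.2
```

Converted, 0.001 m is 0.0013, 0.0005 m is 0.0006.

Emit:
move_arm:
  series:
    - [[1, 0.0006, 0, 0, 0], [1, 0.0013, 0, 0, 0]]

```text
time: 5.5
ee_pos: [0.571, 0.0208, 0.3101]
orientation: [2.193, 2.248, -0.0]
force: [0.3, -6.8, 7.0]
grip_width: 0.0114
gripper_force: 25.3
```

Converted, 0.001 m is 0.0013, 0.0005 m is 0.0006.

Emit:
move_arm:
  series:
    - [[1, 0.0006, 0, 0, 0], [1, 0.0013, 0, 0, 0]]

```text
time: 5.7
ee_pos: [0.571, 0.0218, 0.3101]
orientation: [2.193, 2.248, -0.0]
force: [0.1, -6.7, 6.8]
grip_width: 0.0115
gripper_force: 25.3
```

Converted, 0.001 m is 0.0013, 0.0005 m is 0.0006.

Emit:
move_arm:
  series:
    - [[1, 0.0006, 0, 0, 0], [1, 0.0013, 0, 0, 0]]

```text
time: 5.9
ee_pos: [0.571, 0.0228, 0.3101]
orientation: [2.193, 2.248, -0.0]
force: [0.6, -7.3, 7.4]
grip_width: 0.0115
gripper_force: 25.3
```

Emit:
move_arm:
  series:
    - [[1, 0.0006, 0, 0, 0], [1, 0.0013, 0, 0, 0]]

```text
time: 6.1
ee_pos: [0.5709, 0.0233, 0.3101]
orientation: [2.193, 2.247, -0.001]
force: [-0.3, -11.9, 6.5]
grip_width: 0.0114
gripper_force: 25.3
```

The force jumped to 12 N, so the nose is on the stop. Ease off, release and rise.

Converted, -0.0007 m is -0.0009.

Emit:
move_arm:
  series:
    - [[1, -0.0009, 0, 0, 0], [-1, -0.0009, 0, 0, 0], [-1, -0.0009, 0, 0, 0], [-1, -0.0009, 0, 0, 0], [-1, -0.0009, 0, 0, 0]]

```text
time: 6.6
ee_pos: [0.5707, 0.0242, 0.3096]
orientation: [-2.192, -2.25, 0.0]
force: [0.2, -0.2, -0.9]
grip_width: 0.0694
gripper_force: 0.0
```

Converted, -0.11 m is -0.1375, -0.07 m is -0.0875.

Emit:
move_arm:
  series:
    - [[-1, 0, 0, 0, 0], [-1, 0, 0, -0.0125, 0], [-1, 0, 0, -0.0375, 0], [-1, 0, 0, -0.0875, 0], [-1, 0, 0, -0.1375, 0]]

```text
time: 7.1
ee_pos: [0.5705, 0.0239, 0.4215]
orientation: [-2.193, -2.249, 0.001]
force: [0.9, -0.1, -0.4]
grip_width: 0.0854
gripper_force: 0.0
```

```bash
python3 go.py -0.150 0.095 0.42 90
```

```text
shift [ 0.1876 -0.1523  0.0015] roll -89.95 | stand pos 0.0024 -0.0924 0.4215 tilt [-0.    -0.001 -1.   ] t 7.1 F [ 0.9 -0.1 -0.4] w 0.0854 q [-0.5   0.46  0.5   1.75 -0.25  1.    0.12]
```

Converted, 0.187 m is 0.2338, 0.113 m is 0.1413, -40 degrees is -0.4444.

Emit:
move_arm:
  series:
    - [[-1, 0.0475, -0.04, 0, -0.0889], [-1, 0.0938, -0.08, 0, -0.1778], [-1, 0.1413, -0.12, 0, -0.2667], [-1, 0.1875, -0.16, 0, -0.3556], [-1, 0.2338, -0.1988, 0, -0.4444]]

```text
time: 7.6
ee_pos: [0.4054, 0.2078, 0.4206]
orientation: [1.283, 2.867, 0.002]
force: [1.1, 1.2, 0.0]
grip_width: 0.0856
gripper_force: 0.0
```

Converted, -40 degrees is -0.4444.

Emit:
move_arm:
  series:
    - [[-1, 0, 0, 0, -0.0889], [-1, 0, 0, 0, -0.1778], [-1, 0, 0, 0, -0.2667], [-1, 0, 0, 0, -0.3556], [-1, 0, 0, 0, -0.4444]]

```text
time: 8.1
ee_pos: [0.407, 0.2068, 0.4204]
orientation: [0.225, 3.133, 0.0]
force: [-0.7, 0.3, -0.2]
grip_width: 0.0851
gripper_force: 0.0
```

```bash
python3 go.py -0.157 0.095 0.27 90
python3 - <<'E'
from workcell import cams
import cv2,pickle,numpy as np
o=[]
for n,(x,y) in(("top",(230,155)),("scene",(270,180))):
    f=cams.grab_frame(n);o.append(cv2.resize(f["pixels"][y:y+150,x:x+150,::-1],(400,400),interpolation=cv2.INTER_CUBIC))
cv2.imwrite("pics/a3.png",np.hstack(o))
E
```

```text
shift [0.0006 0.0005 0.1504] roll -9.61 | stand pos -0.1566 0.0944 0.4204 tilt [-0.001  0.    -1.   ] t 8.1 F [-0.7  0.3 -0.2] w 0.0851 q [-0.74  0.23  0.17  2.01 -0.05  0.9   0.88]
```

View pics/a3.png

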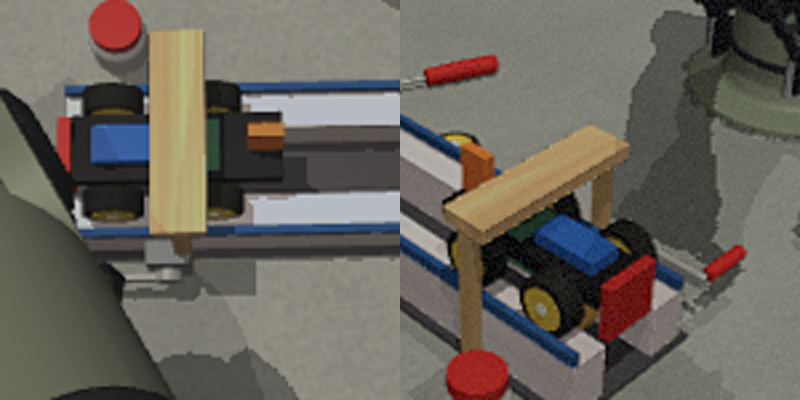

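The car is docked on the runners (top half: nose at x≈70, touching the stop) and the lever is still down, grip at (725,263). Descend onto the grip.

Converted, 0.15 m is 0.1875, 0.0006 m is 0.0008, -9.6 degrees is -0.1067.

Emit:
move_arm:
  series:
    - [[-1, 0, 0, 0.05, -0.0889], [-1, 0.0008, 0.0006, 0.1, -0.1067], [-1, 0.0008, 0.0006, 0.15, -0.1067], [-1, 0.0008, 0.0006, 0.1875, -0.1067], [-1, 0.0008, 0.0006, 0.1875, -0.1067]]

```text
time: 8.7
ee_pos: [0.4058, 0.207, 0.2673]
orientation: [0.023, -3.137, 0.005]
force: [-0.9, -0.4, 0.8]
grip_width: 0.0855
gripper_force: 0.0
```

```bash
python3 go.py -0.157 0.0952 0.206 90
```

```text
shift [-0.001   0.0007  0.0613] roll -0.56 | stand pos -0.1577 0.0947 0.2673 tilt [ 0.004 -0.003 -1.   ] t 8.7 F [-0.9 -0.4  0.8] w 0.0855 q [-0.68  0.49  0.1   2.15 -0.1   0.51  1.08]
```

Converted, 0.061 m is 0.0763, -0.001 m is -0.0013, -0.5 degrees is -0.0056.

Emit:
move_arm:
  series:
    - [[-1, -0.0013, 0.0006, 0.025, 0], [-1, -0.0013, 0.0006, 0.05, -0.0056], [-1, -0.0013, 0.0006, 0.0763, -0.0056], [-1, -0.0013, 0.0006, 0.0763, -0.0056], [-1, -0.0013, 0.0006, 0.0763, -0.0056]]

```text
time: 9.2
ee_pos: [0.4079, 0.2082, 0.2101]
orientation: [-0.04, 3.141, 0.0]
force: [0.4, 0.4, 0.4]
grip_width: 0.0853
gripper_force: 0.0
```

```bash
python3 go.py -0.157 0.0952 0.206 90
python3 - <<'E'
from workcell import cams
import cv2,pickle,numpy as np
f=cams.grab_frame("scene");cv2.imwrite("pics/a4.png",cv2.resize(f["pixels"][200:320,330:490,::-1],None,fx=4,fy=4,interpolation=cv2.INTER_CUBIC))
E
```

```text
shift [ 0.0014 -0.0006  0.0041] roll 0.07 | stand pos -0.1556 0.0958 0.2101 tilt [-0.001  0.    -1.   ] t 9.2 F [0.4 0.4 0.4] w 0.0853 q [-0.65  0.61  0.07  2.17 -0.11  0.37  1.1 ]
```

View pics/a4.png

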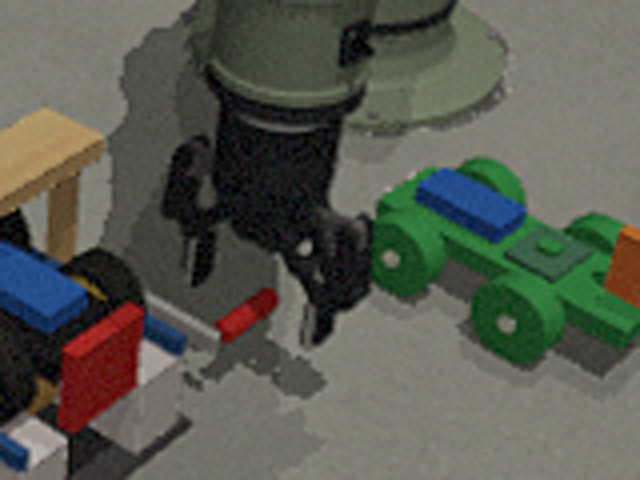

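The fingers at (200,260) and (315,320) straddle the red grip at (248,315). Lower 4 mm and close with more grip.

Converted, 0.004 m is 0.005, 0.001 m is 0.0013.

Emit:
move_arm:
  series:
    - [[-1, 0.0013, -0.0006, 0.005, 0], [0, 0.0013, -0.0006, 0.005, 0], [0.5, 0.0013, -0.0006, 0.005, 0], [1, 0.0013, -0.0006, 0.005, 0], [1, 0.0013, -0.0006, 0.005, 0]]
  newtons: 50

```text
time: 9.75
ee_pos: [0.4065, 0.2075, 0.2048]
orientation: [-0.043, 3.141, 0.0]
force: [-0.1, 0.1, 0.1]
grip_width: 0.0278
gripper_force: 0.0
```

Emit:
move_arm:
  series:
    - [[1, 0, 0, 0, 0], [1, 0, 0, 0, 0], [1, 0, 0, 0, 0], [1, 0, 0, 0, 0]]

```text
time: 10.15
ee_pos: [0.4065, 0.2073, 0.2047]
orientation: [0.043, -3.141, 0.0]
force: [-0.1, -2.0, 2.2]
grip_width: 0.0143
gripper_force: 48.7
```

```bash
python3 go.py -0.157 0.0952 0.206 90
python3 - <<'E'
import numpy as np
for a in range(0,91,6):
    r=np.radians(a);print(a,"dy %.4f up %.4f"%(-.095*(1-np.cos(r)),.095*np.sin(r)))
E
```

```text
shift [-0.      0.0002 -0.0013] roll 0.16 | stand pos -0.157 0.095 0.2047 tilt [ 0. -0. -1.] t 10.15 F [-0.1 -2.   2.2] w 0.0143 q [-0.65  0.62  0.07  2.17 -0.11  0.35  1.1 ]
0 dy -0.0000 up 0.0000
6 dy -0.0005 up 0.0099
12 dy -0.0021 up 0.0198
18 dy -0.0046 up 0.0294
24 dy -0.0082 up 0.0386
30 dy -0.0127 up 0.0475
36 dy -0.0181 up 0.0558
42 dy -0.0244 up 0.0636
48 dy -0.0314 up 0.0706
54 dy -0.0392 up 0.0769
60 dy -0.0475 up 0.0823
66 dy -0.0564 up 0.0868
72 dy -0.0656 up 0.0904
78 dy -0.0752 up 0.0929
84 dy -0.0851 up 0.0945
90 dy -0.0950 up 0.0950
```

Gripped at a width of 14.3 mm and 49 N. Swing the lever along its arc, 6° per row.

Converted, -0.0475 m is -0.0594, -0.0386 m is -0.0483.

Emit:
move_arm:
  series:
    - [[1, 0, -0.0006, -0.0124, 0], [1, 0, -0.0026, -0.0248, 0], [1, 0, -0.0058, -0.0368, 0], [1, 0, -0.0103, -0.0483, 0], [1, 0, -0.0159, -0.0594, 0]]

```text
time: 10.65
ee_pos: [0.4068, 0.1945, 0.2532]
orientation: [-0.043, 3.141, 0.0]
force: [2.9, -1.3, -6.4]
grip_width: 0.0144
gripper_force: 48.7
```

```bash
python3 go.py -0.157 0.0475 0.287 90
```

```text
shift [ 0.     -0.0346 -0.0339] roll 0.18 | stand pos -0.1571 0.0821 0.2532 tilt [-0.  0. -1.] t 10.65 F [ 2.9 -1.3 -6.4] w 0.0144 q [-0.65  0.51  0.09  2.17 -0.1   0.46  1.11]
```

Converted, -0.0348 m is -0.0435, -0.0294 m is -0.0368.

Emit:
move_arm:
  series:
    - [[1, 0, -0.0068, -0.0104, 0], [1, 0, -0.0146, -0.0201, 0], [1, 0, -0.0234, -0.0289, 0], [1, 0, -0.0331, -0.0368, 0], [1, 0, -0.0435, -0.0435, 0]]

```text
time: 11.15
ee_pos: [0.4077, 0.1596, 0.2875]
orientation: [0.044, -3.141, -0.001]
force: [0.5, 3.1, -4.6]
grip_width: 0.0142
gripper_force: 49.0
```

```bash
python3 go.py -0.157 0.0 0.30 90
```

```text
shift [ 0.0002 -0.0472 -0.0125] roll 0.19 | stand pos -0.157 0.0472 0.2875 tilt [ 0.  0. -1.] t 11.15 F [ 0.5  3.1 -4.6] w 0.0142 q [-0.59  0.43  0.1   2.18 -0.08  0.53  1.17]
```

Next 60° to 90°, finishing with a hold.

Converted, -0.0472 m is -0.059, -0.0376 m is -0.047.

Emit:
move_arm:
  series:
    - [[1, 0, -0.0111, -0.0056, 0], [1, 0, -0.0226, -0.0101, 0], [1, 0, -0.0346, -0.0133, 0], [1, 0, -0.047, -0.0153, 0], [1, 0, -0.059, -0.0159, 0]]

```text
time: 11.65
ee_pos: [0.4089, 0.1121, 0.3]
orientation: [0.043, -3.141, -0.0]
force: [-1.8, 4.7, 0.6]
grip_width: 0.0145
gripper_force: 49.5
```

Emit:
move_arm:
  series:
    - [[1, 0, 0, 0, 0], [1, 0, 0, 0, 0], [1, 0, 0, 0, 0], [1, 0, 0, 0, 0], [1, 0, 0, 0, 0]]

```text
time: 12.15
ee_pos: [0.4089, 0.1131, 0.2997]
orientation: [0.044, -3.141, 0.0]
force: [-3.9, 0.9, 5.6]
grip_width: 0.0144
gripper_force: 50.0
```

```bash
python3 go.py -0.157 0.0 0.30 90
python3 - <<'E'
from workcell import cams
import cv2,pickle,numpy as np
o=[]
for n,(x,y) in(("top",(230,155)),("scene",(270,180))):
    f=cams.grab_frame(n);o.append(cv2.resize(f["pixels"][y:y+150,x:x+150,::-1],(400,400),interpolation=cv2.INTER_CUBIC))
cv2.imwrite("pics/a5.png",np.hstack(o))
E
```

```text
shift [ 0.0001 -0.0007 -0.0003] roll 0.2 | stand pos -0.1569 0.0007 0.2997 tilt [ 0.001 -0.    -1.   ] t 12.15 F [-3.9  0.9  5.6] w 0.0144 q [-0.49  0.39  0.1   2.21 -0.08  0.55  1.27]
```

View pics/a5.png

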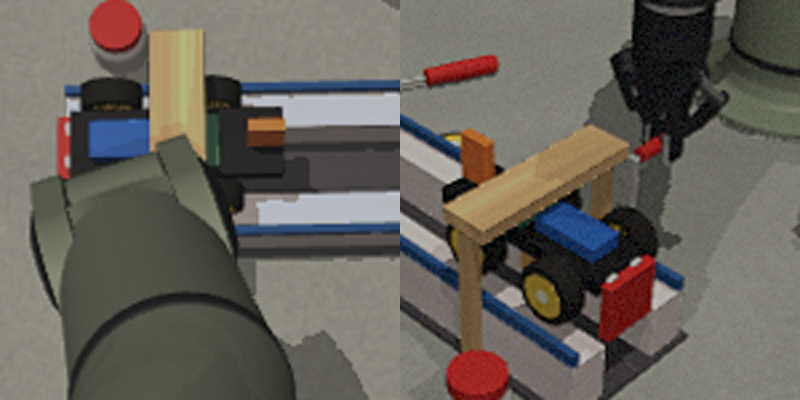

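The lever is upright and the car is lifted, level and clear of the runners (wheel at (545,290) above the runner, nose at the stop). One more hold to check that it is steady.

Converted, -0.0005 m is -0.0006.

Emit:
move_arm:
  series:
    - [[1, 0, -0.0006, 0, 0], [1, 0, -0.0006, 0, 0], [1, 0, -0.0006, 0, 0], [1, 0, -0.0006, 0, 0], [1, 0, -0.0006, 0, 0]]

```text
time: 12.75
ee_pos: [0.4089, 0.1128, 0.2997]
orientation: [0.044, -3.141, -0.0]
force: [-5.0, 2.6, 5.8]
grip_width: 0.0146
gripper_force: 50.0
```

```bash
python3 go.py -0.157 0.0 0.30 90
python3 - <<'E'
from h import *
from workcell import cams,ctrl
import cv2
p=np.load("p.npy");f=cams.grab_frame("scene")
# expected lifted pixel of blue battery & fin: fin top centre docked at lift 0 / 15 mm
c=f["pixels"][180:330,270:420].astype(int);m=(c[...,0]>150)&(c[...,1]>60)&(c[...,1]<130)&(c[...,2]<70)
m=cv2.morphologyEx(m.astype("uint8"),cv2.MORPH_OPEN,np.ones((3,3)))
ys,xs=np.nonzero(m);print("orange top/left",ys.min()+180,xs.min()+270,xs.max()+270)
for z in(0,.015): print(z,proj("scene",W(p,[[.002+x,-.095+y,.165+z] for x in(-.006,.006) for y in(-.017,.017)])).round(1).tolist())
print(ctrl.state()["force"],ctrl.state()["qvel"].round(3))
E
```

```text
shift [ 0.0001 -0.0005 -0.0003] roll 0.22 | stand pos -0.1569 0.0005 0.2997 tilt [ 0.  0. -1.] t 12.75 F [-5.   2.6  5.8] w 0.0146 q [-0.49  0.39  0.1   2.21 -0.08  0.55  1.27]
orange top/left 229 296 301
0 [[295.9, 232.1], [305.3, 237.4], [292.5, 233.9], [301.8, 239.3]]
0.015 [[295.8, 227.1], [305.2, 232.3], [292.3, 228.9], [301.7, 234.2]]
[-5.11791059  2.17100071  6.28367041] [ 0.002  0.001  0.001 -0.    -0.001  0.     0.001]
```

The fin rose 5 px between the docked and lifted pictures, which matches a 15 mm lift, and everything is at rest. Handing in.

```bash
python3 -c "
from workcell import ctrl
print(ctrl.close_job())"
```

```text
the job is handed in; nothing more can be done
None
```

The car is docked with its nose at the red stop, the cradle holds it about 15 mm clear of the track, and the arm is still holding the lever upright; I handed the job in at about 13 s, and no verdict came back.

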